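# Roll-check the boot-rack dowels

## Task

One of the two spare maple dowels on the grey plate is warped. Try each by rolling it along the plate, at least a third of the way to the gutter and without picking it up: the straight one rolls freely, the warped one wobbles, lifts or balks. Roll (never slide or lift) the straight one on into the gutter at the far edge and leave it lying there, put the warped one in the dark wooden kindling box, and leave the things on the boot tray alone.

Things in the scene. Friction and masses are not known exactly. Their poses are not given: they have to be found in the camera images.
- board: The roll board, fixed to the bench: flat grey plate 210 (its x) by 320 mm (its y), top face 14 mm above the bench, with a black gutter and then an aluminium lip along its far (+x) edge. Origin at bench height. In this frame the flat runs from x = -140 to +70 mm, the lip from +122 to +134 mm (its top 18 mm above the bench). x is the rolling direction, away from the robot.
- gutter (a point): Middle of the gutter floor: x = +96 mm of the board, 8 mm above the bench, so 6 mm below the flat. The gutter is 52 mm wide (board x +70 to +122 mm), as long as the board is wide, open at both ends. Axes as the board's.
- plate_start (a point): Point on the plate's top face (14 mm above the bench), at board x = -100 mm, y = 0. The dowels start crosswise within 10 mm of this x, side by side, their centres 80 mm either side of it (40 mm between their ends); which is left and which right varies.
- dowel_a_mid (a point): Centre (mid-length, on the axis) of a maple dowel, 40 mm diameter, 120 mm long, about 110 g. Its axis is this frame's y; z points to a dark line drawn along it, uppermost at the start. One of the two dowels is warped, not told which. The straight one, pushed gently from behind (0.03 to 0.1 m/s), turns and rolls on 10 to 80 mm ahead of the pusher; shoved fast it skids.
- dowel_b_mid (a point): The other maple dowel, same size and frame. The warped one of the two has a 6 mm bow, both end thirds bent to one side (a slight banana seen from above). Pushed gently from behind it balks: it stays against the pusher and skids, its line still nearly on top; if it does turn over, its centre lifts by up to 6 mm and it flops onto its other flat side. It lies still where it is left.
- kindling_box: Dark wooden open-topped box, fixed, 190 mm (its x) by 170 mm (its y) outside, 70 mm high, walls 9 mm thick; the floor with flat kindling slats on it is 15 mm above the bench. Origin at the centre of its underside. It stands to the robot's left of the board.
- dog_bowl: Stainless steel dog bowl, 150 mm across, 55 mm high, standing on the grey boot tray to the robot's right; origin at the centre of its underside. Leave it alone.
- mug: White ceramic mug, 82 mm across, 95 mm high, on the boot tray; origin at the centre of its underside. Leave it alone.
- flashlight: Green aluminium flashlight, 155 mm long, 40 mm across the head, lying on the boot tray along its x; origin under it. Leave it alone.
- ice_scraper: Red plastic ice scraper, 193 mm long, lying on the boot tray along its x; origin under it. Leave it alone.
Not all that is in view belongs to the job. Leave any pink look-alike of the part that bears dowel_b_mid alone.

How it is judged:
On the way:
1. the warped dowel has been tried: it has been rolled or pushed at least about 45 mm along the plate and still lies on the board (x of dowel_b_mid in the frame of board between -0.06 and 0.13 m and y of dowel_b_mid in the frame of board between -0.16 and 0.16 m and z of dowel_b_mid in the frame of board below 0.048 m), for 0.1 s.
At the end, for the whole second after the job is handed in: The straight dowel lies at rest on the floor of the gutter (its centre between the plate's edge and the lip, within the board's width) and the warped dowel lies at rest inside the kindling box, its centre below 60 mm above the bench (x of dowel_a_mid in the frame of board between 0.08 and 0.112 m and y of dowel_a_mid in the frame of board between -0.16 and 0.16 m and z of dowel_a_mid in the frame of board below 0.033 m and linear speed of each of dowel_a, dowel_b below 0.02 m/s and x of dowel_b_mid in the frame of kindling_box between -0.088 and 0.088 m and y of dowel_b_mid in the frame of kindling_box between -0.078 and 0.078 m and z of dowel_b_mid in the frame of kindling_box below 0.06 m); the robot touches nothing.
It fails at once if the straight dowel is lifted more than 25 mm off the plate (z of dowel_a_mid in the frame of board above 0.059 m).
It fails at once if the warped dowel is picked up from its starting place, before it has been tried (x of dowel_b_mid in the frame of board between -0.16 and -0.085 m and y of dowel_b_mid in the frame of board between -0.15 and 0.15 m and z of dowel_b_mid in the frame of board between 0.055 and 0.075 m).
It fails at once if the straight dowel slides instead of rolling: it reaches the middle of the flat without having turned over (x of dowel_a_mid in the frame of board between -0.047 and -0.03 m and angle between dowel_a_mid's own z axis and vertical below 0.9 rad).
It fails at once if the bowl, mug, flashlight or ice scraper on the boot tray is moved by more than 30 mm (distance of any of dog_bowl, mug, flashlight, ice_scraper from where it was at the start of the episode above 0.03 m).
It also fails if it takes over 64 s, if anything falls off the work surface, if the arm or the gripper's body presses on something with over 40 N, if the wrist force passes 120 N, or if a joint passes its speed limit or range.

## Robot

A 6-joint arm with a two-finger parallel gripper is mounted at the origin on the work surface. World frame = base frame: x ahead of the robot, y to its left, z up, the work surface at z = 0. Lengths are in m, angles in rad, forces in N, time in s.
With the tool pointing down it reaches from about 0.25 to 0.8 m from the base axis. Payload 8.5 kg.
Tool frame: the origin (TCP) lies at the very end of the fingers, on their centre line; the grasp point (between the pads) lies 19 mm behind it; z points along the fingers, y is the direction in which the jaws open and shut (so a half turn about z gives the same grasp; the last joint's range is limited). The gripper opens to 85 mm and grips with 20 to 120 N. Pads are 22 mm wide; open, the fingers measure 114 mm over their backs; the gripper's body (76 mm by 85 mm) begins 54 mm behind the grasp point. The pads swing forward as they close: fully open they stand 13 mm farther back than shut.
Start: joints at [1.334, 0.238, -0.013, 1.319, 0, 1.571], TCP at [0.123, 0.51, 0.231] pointing down, gripper open.
Joint ranges: [-2.66, 2.66], [-1.03, 1.9], [-1.14, 1.46], [-1.82, 2.27], [-1.45, 1.34], [-3.14, 3.14]. Speed limits (rad/s): [2.22, 2.22, 2.79, 3.14, 3.14, 3.14].

## Interface

Orientations are given as a unit quaternion [w, x, y, z].
In Python, from workcell import env, cams, ticket, spotter gives the robot as it stands.
- The arm moves only by the tool apply_moves, never from a script. Its argument "commands" is a list that holds one entry, the list of rows, each a list of 7 numbers: the turn, a rotation vector about the tool's x, y, z in degrees, then the shift along the tool's x, y, z in mm, then the gripper command: -1 is shut, 1 is fully open, values between are in proportion. A call has 1 to 20 rows; each row shifts and turns the commanded pose from where the row before left it, along the tool's axes as they then stand; what a row does not reach is not made up. A row lasts 1/8 s, in which the tool goes at most 62.5 mm and 10.7 degrees, less where a joint would pass 70% of its speed; a pose out of reach is approached as far as the arm can. A call is refused whole if a number of a shift passes 62.5 or a number of a turn 10.7, either way. A call with a gripper value outside its range is refused whole. The fingers move at their own pace and stop on an object; the grip force is fixed at half the most. Time passes only in rows, so rows that do not move let the fingers close. It gives the time, the measured TCP pose, the force and the opening at its end, in the units of the state.
- env.observe(): the state, without advancing time (a new reading comes with each control period).
- cams.camera(name): name is "scene" or "side" or "wrist"; returns the picture (480x640x3 uint8, red, green, blue); there is no depth.
- cams.calibration(name): a dict with "K" (3x3 intrinsics, pixels), "R" (3x3) and "t" (3): a world point X has camera coordinates R X + t; the wrist camera has in their place "tool_from_camera" (4x4, takes a point from camera to tool coordinates, whose origin is the TCP and whose axes are the flange's). Camera axes: x right, y down, z forward; pixel columns grow to the right and rows downward; lengths in m; the calibration is good to about 2 mm. A picture is of the moment at which its call begins: read the wrist's pose just before it. calibration takes no time and is no camera call.
- ticket.sign_off(): hands the job in, once; it reports no verdict.
Trained networks look in the newest picture that a camera, given by its name, has taken for a name from the list of things; names that differ only in an ending like _2 or _b are one class to them, and where a whole thing is asked for, a point or a joint stands for the part that bears it (a point fixed in the world has none). Each returns a list of dicts, best first, with "p" (0 to 1); they miss things now and then, are a little off and sometimes report something else, mostly with a low value. They report only what shows in the picture. A call takes as long as a camera call. They do not tell look-alikes from the thing itself.
- spotter.search_frame(camera, name): "rect" ([left, top, right, bottom] in pixels, round what is visible of it).
- spotter.masks_of(camera, name): "region" (480x640 bool, what is visible of it) and "rect" ([left, top, right, bottom] in pixels, round what is visible of it).
The state is a dict: "time_s": time; "joint_pos": joint angles; "qvel": joint speeds; "joint_torque": joint torques, N m; "position": TCP position; "tcp_rot": TCP orientation; "contact_force": force on the tool from outside, world axes, zero at the start; "torque": the same for the moment, N m; "gripper_width": finger opening in m.
Only numpy, scipy, OpenCV 4.12 (cv2) and the standard library are available. Lean on these libraries where they do the work, as an engineer would, in place of code of your own. Each camera call takes 0.05 s, during which the arm holds its last target.

## Working session

There is one attempt and no reset: what is moved stays moved. The work goes in short steps, Python scripts to look and compute and a tool call to move; the robot and the scene stay as the last step left them, time stands still between calls to the robot, and variables do not carry over. Pictures are saved under pics/ and viewed, and the job is handed in when it is done.

Besides the shell and the picture viewer there is one more tool, called after "Call:" by a JSON object that holds its "method" and its "body". apply_moves: Moves the arm, as the interface text tells. Its arguments: {"type":"object","properties":{"commands":{"type":"array"}},"required":["commands"]}

```bash
mkdir -p pics; ls
python3 - <<'E'
from workcell import env,cams,ticket,spotter
import cv2
print(env.observe())
for n in("scene","side","wrist"):
    im=cams.camera(n);cv2.imwrite(f"pics/{n}0.png",im[:,:,::-1]);print(n,cams.calibration(n))
for c in("scene","side"):
  for n in("board","dowel_a_mid","dowel_b_mid","kindling_box"):
    print(c,n,[(r["rect"],round(r["p"],2)) for r in spotter.search_frame(c,n)])
E
```

```text
pics
{'time_s': 0.0, 'joint_pos': array([ 1.33401894e+00,  2.38765330e-01, -1.42590784e-02,  1.31916882e+00,
        1.70774593e-05,  1.57076259e+00]), 'qvel': array([-9.14871411e-04,  8.30721334e-04, -1.28210049e-03,  7.61100287e-04,
       -1.63920545e-03,  1.47207651e-05]), 'joint_torque': array([-2.25173717e-03, -5.38774145e+01,  3.46440625e+01,  1.81734539e-02,
       -1.23673003e-04, -5.13062318e-06]), 'position': array([0.12304974, 0.50995937, 0.23068383]), 'tcp_rot': array([-9.09864708e-05,  1.18095559e-01,  9.93001989e-01, -6.92553209e-04]), 'contact_force': array([-0.00863388,  0.09172912,  0.04490898]), 'torque': array([-0.02290511, -0.00940712, -0.00182429]), 'gripper_width': 0.08567896498131311}
scene {'K': array([[470.84120779,   0.        , 324.94055634],
       [  0.        , 470.84120779, 234.21164229],
       [  0.        ,   0.        ,   1.        ]]), 'R': array([[-0.7959559 ,  0.60534843, -0.00273354],
       [ 0.41217343,  0.53863719, -0.73483538],
       [-0.44335906, -0.58602325, -0.67823999]]), 't': array([ 0.40567095, -0.06929365,  1.56541521])}
side {'K': 
[... 819 characters left out ...]
0e+00,  0.00000000e+00,  0.00000000e+00,
         1.00000000e+00]])}
scene board [([228.7, 231.3, 376.8, 346.3], 0.76), ([374.6, 316.3, 485.2, 418.1], 0.52)]
scene dowel_a_mid [([334.0, 255.5, 366.3, 292.5], 0.94)]
scene dowel_b_mid [([447.5, 270.7, 480.0, 306.1], 0.66), ([293.8, 228.0, 331.3, 260.3], 0.63), ([326.0, 205.1, 361.4, 228.4], 0.59)]
scene kindling_box [([373.5, 314.6, 487.7, 422.6], 0.75)]
side board [([304.1, 194.5, 447.6, 296.6], 0.88)]
side dowel_a_mid [([309.2, 199.8, 334.6, 239.2], 0.72)]
side dowel_b_mid [([208.3, 172.5, 252.7, 194.1], 0.92), ([328.5, 236.1, 360.1, 279.7], 0.82), ([265.4, 265.3, 298.9, 317.4], 0.75)]
side kindling_box [([280.4, 126.3, 343.3, 176.5], 0.71)]
```

View pics/scene0.png

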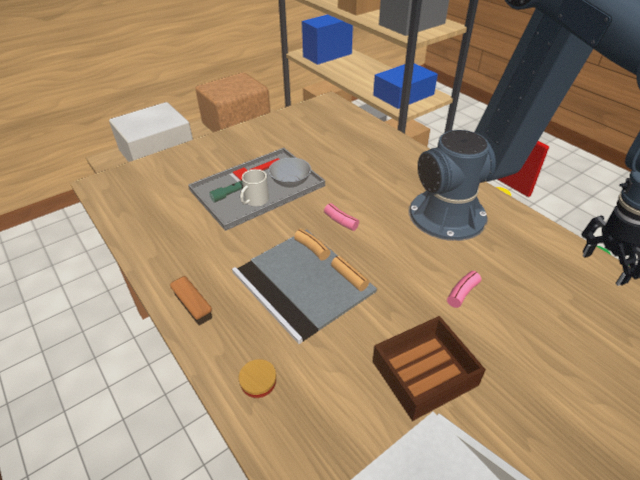

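View pics/side0.png

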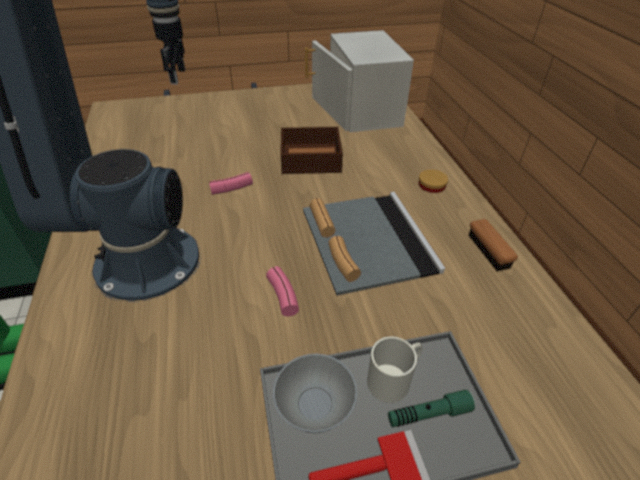

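View pics/wrist0.png

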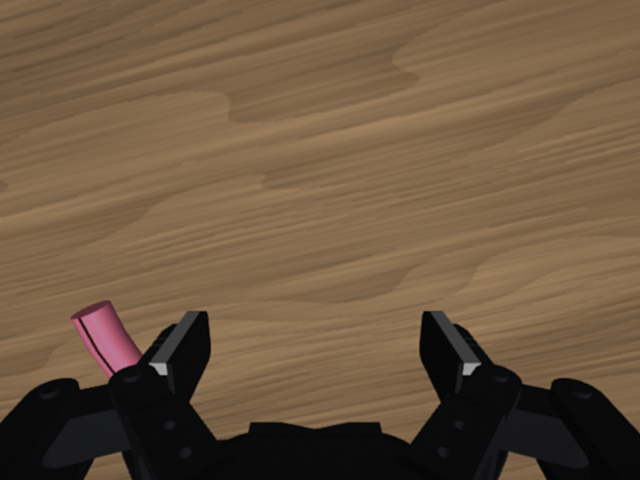

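The maple dowels are at scene (349,271) and (311,243). The pink look-alikes are at (341,216) and (464,288), and the brush (190,299) and lid (257,378) are distractors. In the side view the right-hand maple dowel, at (345,258), looks bowed. Next I'll crop in close.

Run:
```python
import cv2,numpy as np
a=cv2.imread("pics/scene0.png")[220:350,220:390];b=cv2.imread("pics/side0.png")[185:305,295:455]
a=cv2.resize(a,None,fx=4.5,fy=4.5,interpolation=cv2.INTER_CUBIC)
b=cv2.resize(b,None,fx=5,fy=5,interpolation=cv2.INTER_CUBIC)
cv2.imwrite("pics/c1.png",a);cv2.imwrite("pics/c2.png",b)
```

```text
(no output)
```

View pics/c1.png

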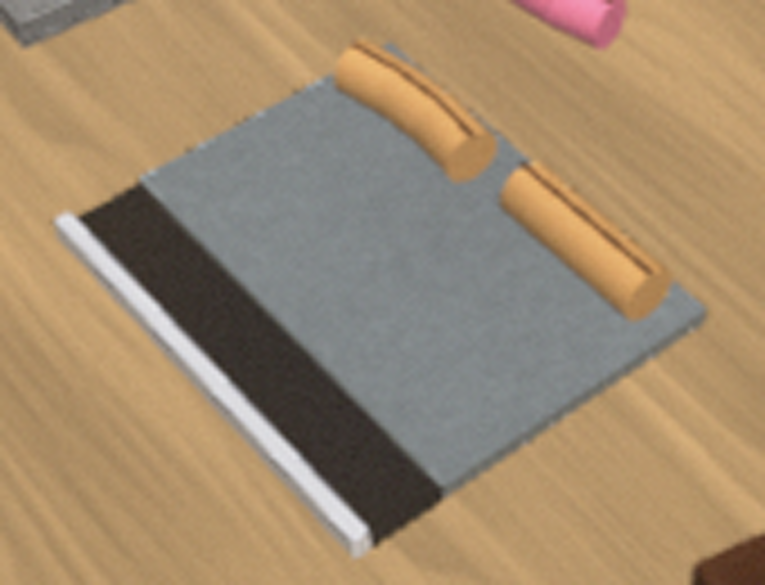

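View pics/c2.png

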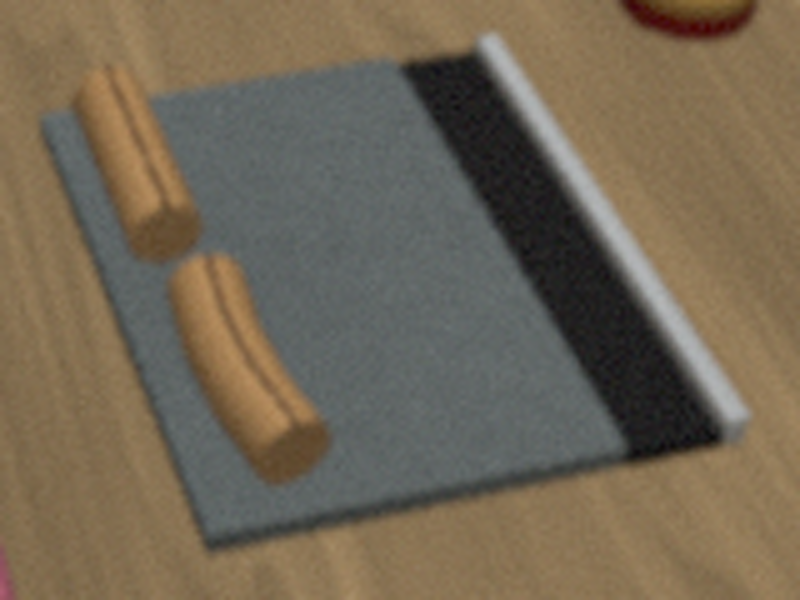

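```bash
cat > h.py <<'E'
import numpy as np,cv2
from scipy.optimize import least_squares
from scipy.spatial.transform import Rotation as Rn
from workcell import env,cams,ticket,spotter
C={n:cams.calibration(n) for n in("scene","side")}
def proj(c,X):
    k=C[c];p=k["K"]@(k["R"]@np.array(X).T+np.array(k["t"])[:,None]);return (p[:2]/p[2]).T
def fit(obs,x0):
    # obs: list of (cam, local xyz, px)
    def f(v):
        R=Rn.from_euler("z",v[2]).as_matrix();t=np.array([v[0],v[1],0]);
        return np.concatenate([proj(c,[R@np.array(l)+t])[0]-np.array(p) for c,l,p in obs])
    r=least_squares(f,x0,loss="soft_l1",f_scale=1.0);return r.x,r.fun.reshape(-1,2)
def ray(c,px,z):
    k=C[c];d=np.array(k["R"]).T@np.linalg.inv(k["K"])@np.array([px[0],px[1],1.]);o=-np.array(k["R"]).T@np.array(k["t"]);return o+d*(z-o[2])/d[2]
E
python3 - <<'E'
from h import *
s=lambda u,v:(u/4.5+220-.4,v/4.5+220-.4)
d=lambda u,v:(u/5+295-.4,v/5+185-.4)
o=[("scene",(.07,-.16,.014),s(143,178)),("scene",(.07,.16,.014),s(442,492)),("scene",(-.14,.16,.014),s(706,312)),("scene",(-.14,-.16,.014),s(390,45)),
("side",(-.14,.16,.014),d(42,118)),("side",(-.14,-.16,.014),d(210,540)),("side",(.07,.16,.014),d(402,64)),("side",(.07,-.16,.014),d(628,450))]
x,r=fit(o,[.5,0,0]);print(x,np.degrees(x[2]));print(r.round(1))
for n,(a,b) in {"scene":((365,305),(500,430)),"side":((270,115),(355,185))}.items():
    im=cv2.imread(f"pics/{n}0.png")[a[1]:b[1],a[0]:b[0]];cv2.imwrite(f"pics/box_{n}.png",cv2.resize(im,None,fx=4.5,fy=4.5,interpolation=cv2.INTER_CUBIC))
E
```

```text
[ 0.55857536 -0.04580924  0.03258025] 1.8667107087365409
[[-1.4 -0.6]
 [-0.7 -1.4]
 [-0.1 -0.8]
 [ 0.  -1.1]
 [ 0.3 -1.6]
 [-0.4 -1.4]
 [-1.2 -2.2]
 [ 0.3 -0.7]]
```

View pics/box_scene.png

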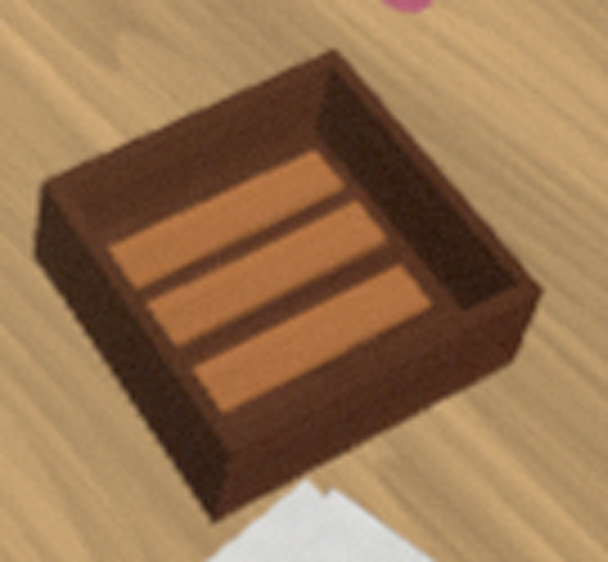

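View pics/box_side.png

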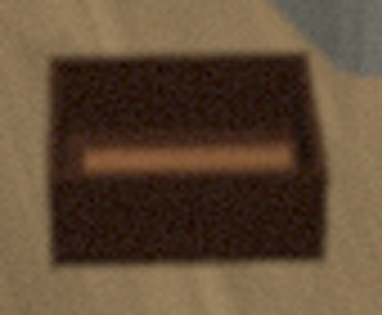

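Run:
```python
from h import *
s=lambda u,v:(u/4.5+220-.4,v/4.5+220-.4)
d=lambda u,v:(u/5+295-.4,v/5+185-.4)
B=np.array([.5586,-.0458]);R=Rn.from_euler("z",.0326).as_matrix()[:2,:2]
for nm,c,p,q in [("L","side",d(112,67),d(165,208)),("L","scene",s(530,165),s(655,272)),("R","side",d(207,255),d(295,425)),("R","scene",s(360,42),s(475,135))]:
    P,Q=ray(c,p,.054)[:2],ray(c,q,.054)[:2]
    print(nm,c,P.round(4),Q.round(4),"mid",((P+Q)/2).round(4),"board",(R.T@(P-B)*1e3).round(),(R.T@(Q-B)*1e3).round(),"len",np.linalg.norm(P-Q).round(3))
b=lambda u,v:(u/4.5+365-.4,v/4.5+305-.4)
f=lambda u,v:(u/4.5+270-.4,v/4.5+115-.4)
X,Y=.095,.085
o=[("scene",(-X,-Y,.07),b(332,50)),("scene",(X,-Y,.07),b(42,185)),("scene",(X,Y,.07),b(225,445)),("scene",(-X,Y,.07),b(541,290)),("scene",(X,Y,0),b(214,522)),
("side",(-X,Y,.07),f(52,57)),("side",(X,Y,.07),f(305,55)),("side",(X,-Y,.0),f(322,262)),("side",(-X,-Y,0),f(55,265))]
x,r=fit(o,[.6,.3,0]);print(x,np.degrees(x[2]),r.round(1).tolist())
for n in ("dowel_a_mid","kindling_box"):pass
```

```text
L side [0.4478 0.0886] [ 0.4476 -0.0308] mid [0.4477 0.0289] board [-106.  138.] [-110.   19.] len 0.119
L scene [ 0.4473 -0.0231] [0.4436 0.0936] mid [0.4455 0.0353] board [-110.   26.] [-110.  143.] len 0.117
R side [ 0.4592 -0.0696] [ 0.4689 -0.1898] mid [ 0.4641 -0.1297] board [-100.  -21.] [ -94. -141.] len 0.121
R scene [ 0.4661 -0.1841] [ 0.4586 -0.0659] mid [ 0.4624 -0.125 ] board [ -97. -135.] [-101.  -17.] len 0.119
[ 0.49205132  0.36899805 -0.17788304] -10.191947702824423 [[0.4, -1.0], [-0.6, -1.4], [0.7, 1.6], [0.3, -0.3], [-0.8, -0.1], [-0.4, -0.8], [0.9, -1.3], [0.9, -0.5], [-0.5, 0.2]]
```

Candidates: maple left (349,271), maple right (311,243); the pink ones are excluded. The crop shows the left dowel is straight and the right one bowed, with its ends towards the gutter. I'll push the left one first, gently.

Call:
{"method": "apply_moves", "body": {"commands": [[[0,0,-7.7,0,0,0,0],[0,0,-7.7,0,0,0,0],[0,0,0,-21,-40.5,0,0],[0,0,0,-21,-40.5,0,0],[0,0,0,-21,-40.5,0,0],[0,0,0,-21,-40.5,0,0],[0,0,0,-21,-40.5,0,0],[0,0,0,-21,-40.5,0,0],[0,0,0,-21,-40.5,0,0],[0,0,0,-21,-40.5,0,0],[0,0,0,-21,-40.5,0,0],[0,0,0,-21,-40.5,0,0],[0,0,0,-21,-40.5,0,0],[0,0,0,-21,-40.5,0,0]]]}}

```text
time_s: 2.3
position: [0.3912, 0.0311, 0.2316]
tcp_rot: [0.0, -0.016, 1.0, 0.0]
contact_force: [0.2, 1.0, -0.1]
gripper_width: 0.0427
```

Call:
{"method": "apply_moves", "body": {"commands": [[[0,0,0,0,0,40,0],[0,0,0,0,0,40,0],[0,0,0,0,0,40,0],[0,0,0,0,0,40,0],[0,0,0,0,0,30,0],[0,0,0,0,0,14,0],[0,0,0,0,0,0,0]]]}}

```text
time_s: 3.18
position: [0.3898, 0.0325, 0.0267]
tcp_rot: [-0.001, -0.016, 1.0, -0.0]
contact_force: [-0.6, -0.6, 0.0]
gripper_width: 0.0426
```

```bash
cat > look.py <<'E'
import sys
from h import *
tag=sys.argv[1]
o=env.observe();print(o["position"].round(4),o["contact_force"].round(1),o["gripper_width"],o["time_s"])
a=cams.camera("scene");b=cams.camera("side")
A=cv2.resize(a[210:360,215:395,::-1],None,fx=2.2,fy=2.2,interpolation=2);B=cv2.resize(b[180:310,290:460,::-1],None,fx=2.3,fy=2.3,interpolation=2)
H=max(A.shape[0],B.shape[0]);P=lambda m:np.pad(m,((0,H-m.shape[0]),(0,0),(0,0)))
cv2.imwrite(f"pics/{tag}.png",np.hstack([P(A),P(B)]))
E
python3 look.py l1
```

```text
[0.3898 0.0325 0.0267] [-0.6 -0.6  0. ] 0.0425677224054071 3.175
```

View pics/l1.png

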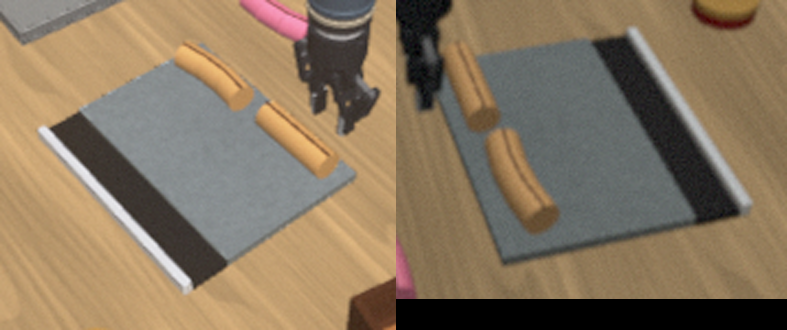

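Call:
{"method": "apply_moves", "body": {"commands": [[[0,0,0,-8,0,0,0],[0,0,0,-8,0,0,0],[0,0,0,-8,0,0,0],[0,0,0,-8,0,0,0],[0,0,0,-8,0,0,0],[0,0,0,-8,0,0,0]]]}}

```text
time_s: 4.03
position: [0.4391, 0.0341, 0.0272]
tcp_rot: [-0.0, -0.016, 1.0, -0.0]
contact_force: [-0.7, -1.1, 0.2]
gripper_width: 0.0425
```

```bash
python3 look.py l2
```

```text
[0.4391 0.0341 0.0272] [-0.7 -1.1  0.2] 0.042532243711891564 4.025
```

View pics/l2.png

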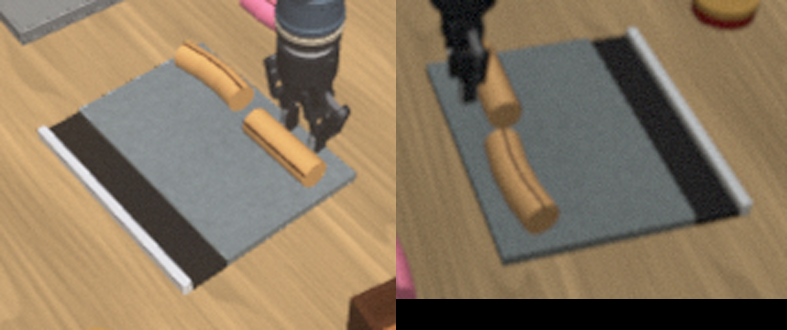

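The left dowel is rolling: its line has turned over towards the gutter side. I'll keep pushing.

Call:
{"method": "apply_moves", "body": {"commands": [[[0,0,0,-8,0,0,0],[0,0,0,-8,0,0,0],[0,0,0,-8,0,0,0],[0,0,0,-8,0,0,0],[0,0,0,-8,0,0,0],[0,0,0,-8,0,0,0]]]}}

```text
time_s: 4.88
position: [0.487, 0.0357, 0.0273]
tcp_rot: [-0.0, -0.016, 1.0, -0.0]
contact_force: [-0.5, -1.2, 0.5]
gripper_width: 0.0421
```

```bash
python3 look.py l3
```

```text
[0.487  0.0357 0.0273] [-0.5 -1.2  0.5] 0.04207804165616333 4.875
```

View pics/l3.png

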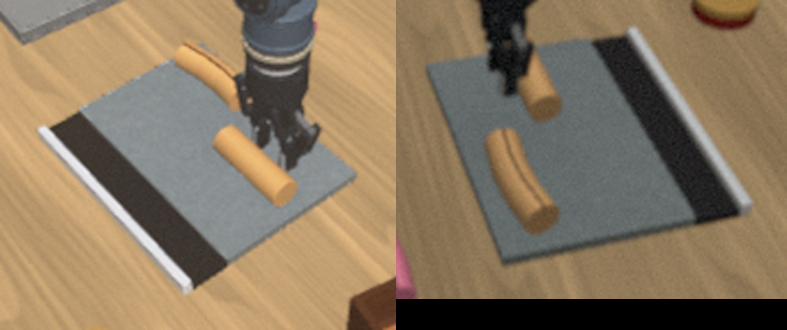

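Call:
{"method": "apply_moves", "body": {"commands": [[[0,0,0,-8,0,0,0],[0,0,0,-8,0,0,0],[0,0,0,-8,0,0,0],[0,0,0,-8,0,0,0],[0,0,0,-8,0,0,0],[0,0,0,-8,0,0,0],[0,0,0,-8,0,0,0],[0,0,0,-8,0,0,0],[0,0,0,-8,0,0,0]]]}}

```text
time_s: 6.1
position: [0.559, 0.038, 0.0273]
tcp_rot: [-0.0, -0.016, 1.0, -0.0]
contact_force: [-0.0, 0.8, 1.2]
gripper_width: 0.0427
```

```bash
python3 look.py l4
```

```text
[0.559  0.038  0.0273] [-0.   0.8  1.2] 0.0426885275996174 6.1
```

View pics/l4.png

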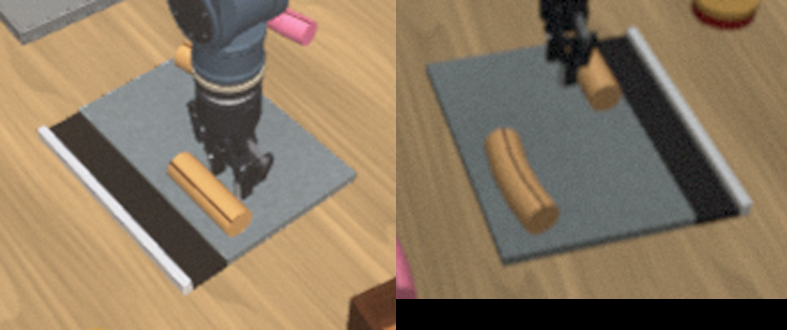

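Call:
{"method": "apply_moves", "body": {"commands": [[[0,0,0,-8,0,0,0],[0,0,0,-8,0,0,0],[0,0,0,-8,0,0,0],[0,0,0,-8,0,0,0],[0,0,0,0,0,0,0],[0,0,0,0,0,0,0],[0,0,0,0,0,0,0]]]}}

```text
time_s: 7.08
position: [0.5902, 0.039, 0.0273]
tcp_rot: [-0.0, -0.016, 1.0, -0.0]
contact_force: [0.9, 0.1, -0.4]
gripper_width: 0.0429
```

```bash
python3 look.py l5
```

```text
[0.5902 0.039  0.0273] [ 0.9  0.1 -0.4] 0.04292267507039476 7.075
```

View pics/l5.png

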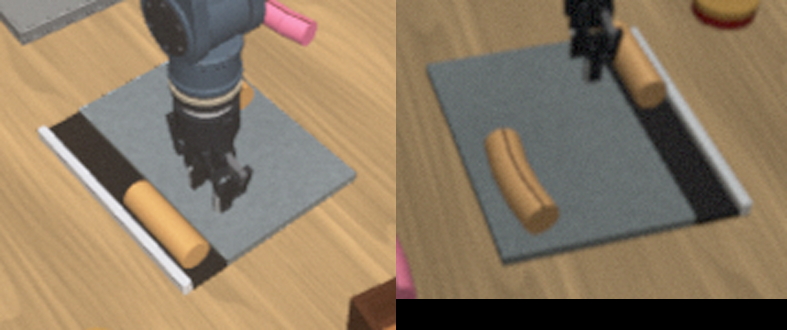

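The straight dowel is lying in the gutter. Next I'll go behind the right dowel.

Call:
{"method": "apply_moves", "body": {"commands": [[[0,0,0,0,0,-35,0],[0,0,0,0,0,-35,0],[0,0,0,0,0,-20,0],[0,0,0,40,-32,0,0],[0,0,0,40,-32,0,0],[0,0,0,40,-32,0,0],[0,0,0,40,-32,0,0],[0,0,0,40,-32,0,0],[0,0,0,0,0,0,0],[0,0,0,0,0,35,0],[0,0,0,0,0,35,0],[0,0,0,0,0,20,0],[0,0,0,0,0,0,0]]]}}

```text
time_s: 8.8
position: [0.3952, -0.1267, 0.0264]
tcp_rot: [-0.001, -0.016, 1.0, 0.0]
contact_force: [-0.3, -0.2, 0.9]
gripper_width: 0.0427
```

```bash
python3 look.py l6
```

```text
[ 0.3952 -0.1267  0.0264] [-0.3 -0.2  0.9] 0.04271918301153415 8.8
```

View pics/l6.png

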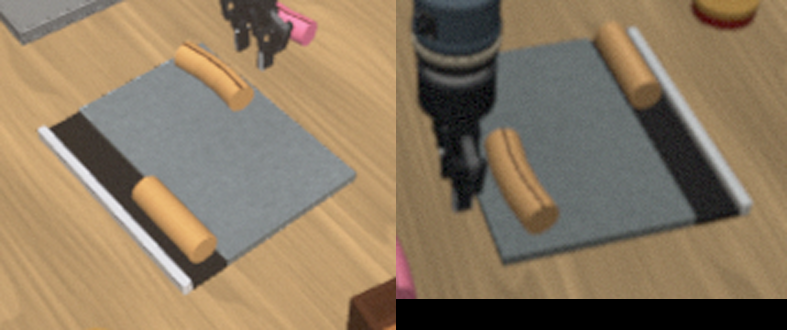

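Call:
{"method": "apply_moves", "body": {"commands": [[[0,0,0,-8,0,0,0],[0,0,0,-8,0,0,0],[0,0,0,-8,0,0,0],[0,0,0,-8,0,0,0],[0,0,0,-8,0,0,0],[0,0,0,-8,0,0,0],[0,0,0,-8,0,0,0]]]}}

```text
time_s: 9.78
position: [0.452, -0.1255, 0.0273]
tcp_rot: [-0.0, -0.016, 1.0, -0.0]
contact_force: [-0.2, -0.3, -0.2]
gripper_width: 0.043
```

```bash
python3 look.py l7
```

```text
[ 0.452  -0.1255  0.0273] [-0.2 -0.3 -0.2] 0.04295392401317681 9.775
```

View pics/l7.png

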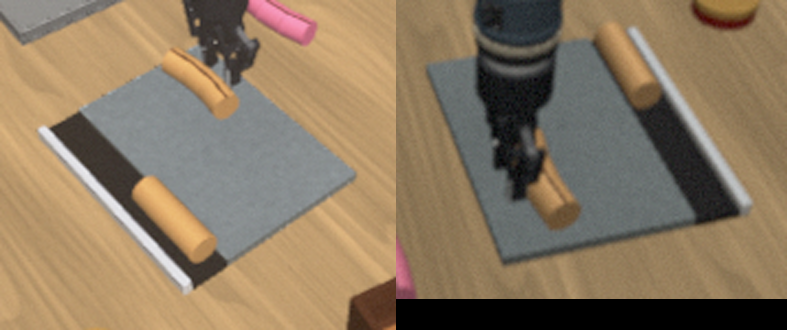

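Call:
{"method": "apply_moves", "body": {"commands": [[[0,0,0,-8,0,0,0],[0,0,0,-8,0,0,0],[0,0,0,-8,0,0,0],[0,0,0,-8,0,0,0],[0,0,0,-8,0,0,0],[0,0,0,0,0,0,0],[0,0,0,0,0,0,0],[0,0,0,20,0,0,0],[0,0,0,20,0,0,0],[0,0,0,10,0,-40,1],[0,0,0,10,0,-50,1],[0,0,0,0,0,-40,1],[0,0,0,0,0,0,1]]]}}

```text
time_s: 11.5
position: [0.4332, -0.1267, 0.1602]
tcp_rot: [0.003, -0.016, 1.0, -0.001]
contact_force: [-0.3, 0.4, -0.5]
gripper_width: 0.085
```

```bash
python3 look.py l8
python3 - <<'E'
from h import *
o=env.observe();w=cams.camera("wrist");cv2.imwrite("pics/w8.png",w[:,:,::-1])
s=cams.camera("scene");d=cams.camera("side")
cv2.imwrite("pics/s8.png",cv2.resize(s[210:360,215:395,::-1],None,fx=4,fy=4,interpolation=2))
cv2.imwrite("pics/d8.png",cv2.resize(d[180:310,290:460,::-1],None,fx=4.4,fy=4.4,interpolation=2))
print(o["tcp_rot"])
E
```

```text
[ 0.4332 -0.1267  0.1602] [-0.3  0.4 -0.5] 0.08504142831026261 11.5
[ 2.95094694e-04 -1.59519267e-02  9.99872708e-01 -1.26084860e-04]
```

View pics/s8.png

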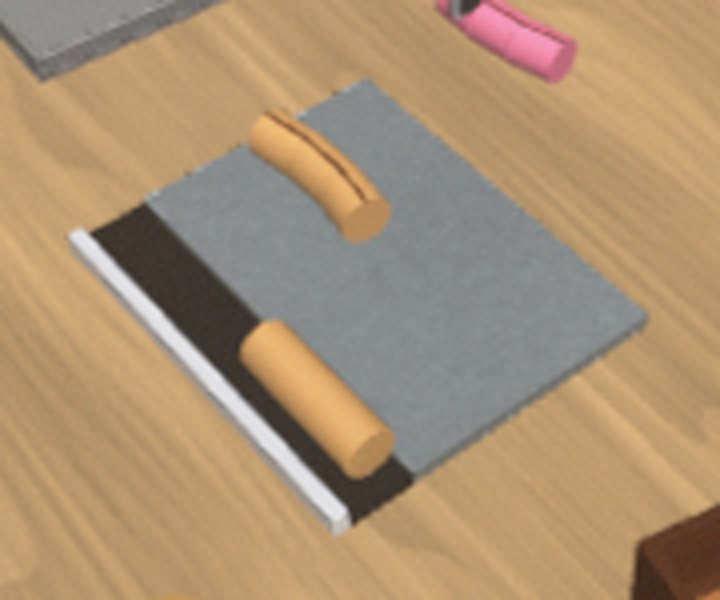

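View pics/d8.png

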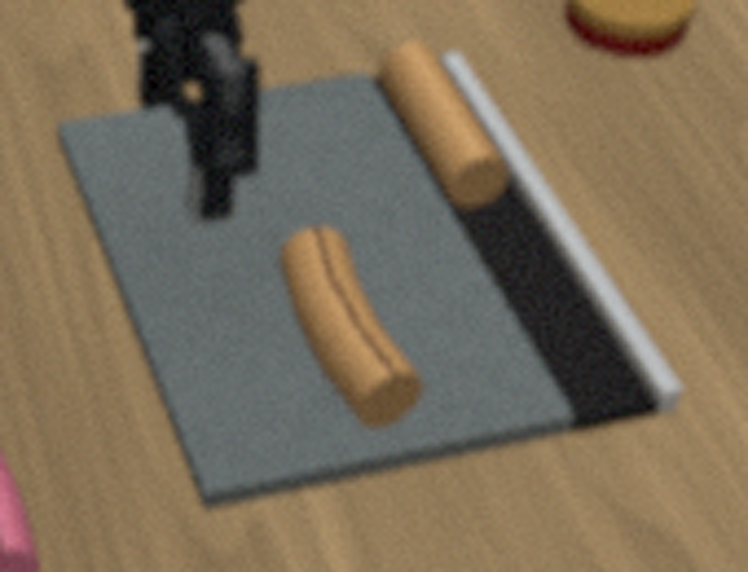

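View pics/w8.png

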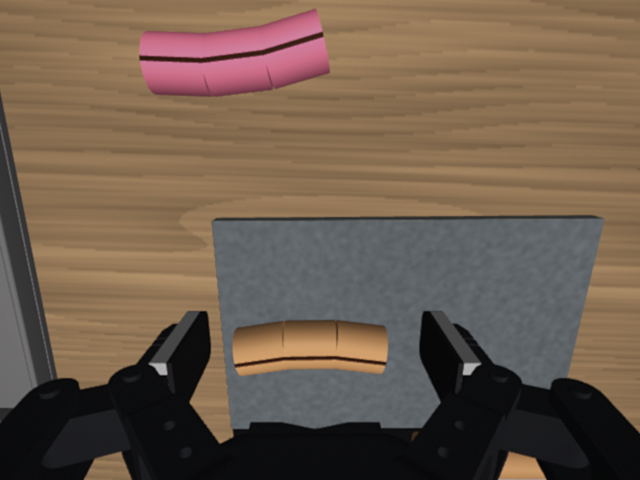

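Run:
```python
from h import *
s=lambda u,v:(u/4+215-.4,v/4+210-.4)
d=lambda u,v:(u/4.4+290-.4,v/4.4+180-.4)
B=np.array([.5586,-.0458]);R=Rn.from_euler("z",.0326).as_matrix()[:2,:2]
for c,ps in [("scene",[s(270,113),s(327,155),s(375,203)]),("side",[d(320,230),d(349,300),d(390,372)])]:
    for p in ps:
        P=ray(c,p,.054)[:2];print(c,P.round(4),(R.T@(P-B)*1e3).round())
o=env.observe();T=np.eye(4);q=o["tcp_rot"];T[:3,:3]=Rn.from_quat([*q[1:],q[0]]).as_matrix();T[:3,3]=o["position"]
k=cams.calibration("wrist");M=T@np.array(k["tool_from_camera"])
for p in [(235,366),(311,358),(387,364)]:
    dd=M[:3,:3]@np.linalg.inv(k["K"])@np.array([*p,1.]);P=(M[:3,3]+dd*(.054-M[2,3])/dd[2])[:2];print("wrist",P.round(4),(R.T@(P-B)*1e3).round())
```

```text
scene [ 0.5302 -0.1833] [ -33. -137.]
scene [ 0.522  -0.1208] [-39. -74.]
scene [ 0.5226 -0.0603] [-36. -13.]
side [ 0.5268 -0.0708] [-33. -24.]
side [ 0.5252 -0.1291] [-36. -82.]
side [ 0.5293 -0.186 ] [ -34. -139.]
wrist [ 0.5304 -0.1856] [ -33. -139.]
wrist [ 0.5213 -0.1257] [-40. -79.]
wrist [ 0.5248 -0.0656] [-34. -19.]
```

```bash
python3 -c "
from h import *
print(env.observe()['joint_pos'].round(2))"
```

```text
[-0.28  0.15 -0.32  1.1  -0.   -0.32]
```

Call:
{"method": "apply_moves", "body": {"commands": [[[0,0,10,0,0,0,1],[0,0,10,0,0,0,1],[0,0,10,0,0,0,1],[0,0,10,0,0,0,1],[0,0,10,0,0,0,1],[0,0,10,0,0,0,1],[0,0,10,0,0,0,1],[0,0,10,0,0,0,1],[0,0,10,0,0,0,1],[0,0,0,-1,30,0,1],[0,0,0,-1,30,0,1],[0,0,0,0,30,0,1],[0,0,0,0,0,30,1],[0,0,0,0,0,30,1],[0,0,0,0,0,10,1],[0,0,0,0,0,0,1]]]}}

```text
time_s: 13.75
position: [0.5211, -0.1252, 0.0866]
tcp_rot: [-0.001, 0.696, 0.718, -0.001]
contact_force: [-0.2, 0.2, -0.4]
gripper_width: 0.0854
```

```bash
python3 look.py l9
python3 - <<'E'
from h import *
w=cams.camera("wrist");cv2.imwrite("pics/w9.png",w[:,:,::-1]);print(env.observe()["tcp_rot"])
E
```

```text
[ 0.5211 -0.1252  0.0866] [-0.2  0.2 -0.4] 0.08543855660832742 13.75
[6.88682188e-04 6.95725550e-01 7.18307297e-01 3.33487922e-04]
```

View pics/w9.png

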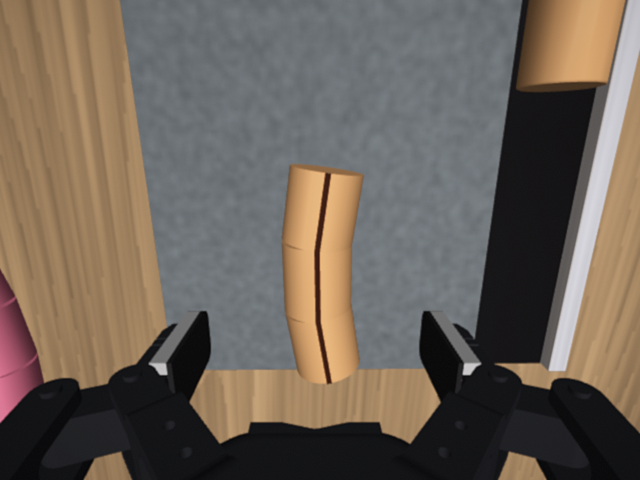

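View pics/l9.png

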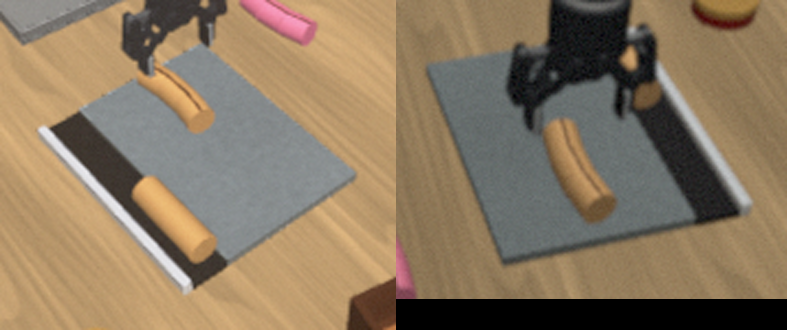

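Both fingers straddle the warped dowel's middle, and its centre line is at image column 318, close to centre. I'll descend and grip.

Call:
{"method": "apply_moves", "body": {"commands": [[[0,0,0,0,0,25,1],[0,0,0,0,0,25,1],[0,0,0,0,0,15,1],[0,0,0,0,0,0,1],[0,0,0,0,0,0,-1],[0,0,0,0,0,0,-1],[0,0,0,0,0,0,-1],[0,0,0,0,0,0,-1],[0,0,0,0,0,0,-1],[0,0,0,0,0,0,-1],[0,0,0,0,0,0,-1]]]}}

```text
time_s: 15.28
position: [0.5223, -0.1254, 0.0234]
tcp_rot: [0.001, 0.696, 0.718, 0.0]
contact_force: [-1.4, 0.1, 6.5]
gripper_width: 0.0383
```

Call:
{"method": "apply_moves", "body": {"commands": [[[0,0,0,0,0,-15,-1],[0,0,0,0,0,-35,-1],[0,0,0,0,0,-35,-1],[0,0,0,0,0,-35,-1],[0,0,6,0,0,0,-1],[0,0,6,0,0,0,-1]]]}}

```text
time_s: 16.02
position: [0.522, -0.1253, 0.144]
tcp_rot: [0.001, 0.768, 0.64, 0.0]
contact_force: [-0.1, 0.5, -0.8]
gripper_width: 0.038
```

Run:
```python
from h import *
o=env.observe();print(o["position"],o["gripper_width"],o["tcp_rot"])
w=cams.camera("wrist");s=cams.camera("scene");cv2.imwrite("pics/w10.png",cv2.resize(np.hstack([w,s])[:,:,::-1],(800,300)))
R=Rn.from_quat([*o["tcp_rot"][1:],o["tcp_rot"][0]]).as_matrix();print(R.T@(np.array([.492,.369,.145])-o["position"]),np.degrees(np.arctan2(R[1,1],R[0,1])))
```

```text
[ 0.52195136 -0.12534592  0.14396986] 0.03804712252890043 [7.66255769e-04 7.68054677e-01 6.40383631e-01 4.80993932e-04]
[ 0.48090208 -0.11835278 -0.00135899] -10.359084699519526
```

View pics/w10.png

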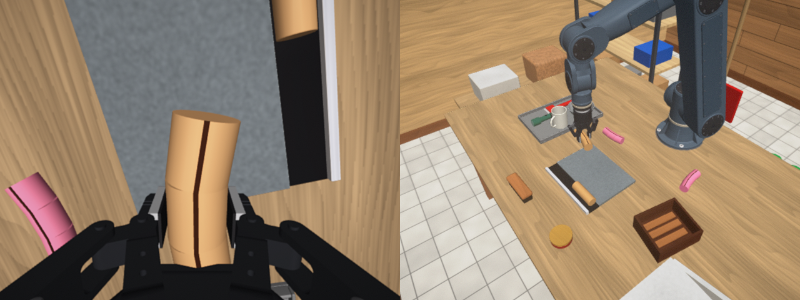

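Call:
{"method": "apply_moves", "body": {"commands": [[[0,0,0,20,-5,0,-1],[0,0,0,37,-9,0,-1],[0,0,0,37,-9,0,-1],[0,0,0,37,-9,0,-1],[0,0,0,37,-9,0,-1],[0,0,0,37,-9,0,-1],[0,0,0,37,-9,0,-1],[0,0,0,37,-9,0,-1],[0,0,0,37,-9,0,-1],[0,0,0,37,-9,0,-1],[0,0,0,37,-9,0,-1],[0,0,0,37,-9,0,-1],[0,0,0,37,-9,0,-1],[0,0,0,17,-5,0,-1],[0,0,0,0,0,0,-1],[0,0,0,0,0,0,-1]]]}}

```text
time_s: 18.12
position: [0.4901, 0.3682, 0.1423]
tcp_rot: [0.0, 0.767, 0.642, -0.0]
contact_force: [-0.5, 0.6, -0.5]
gripper_width: 0.0383
```

```bash
cat > l2.py <<'E'
import sys
from h import *
o=env.observe();print(o["position"],o["gripper_width"])
w=cams.camera("wrist");s=cams.camera("scene")
cv2.imwrite(f"pics/{sys.argv[1]}.png",np.hstack([cv2.resize(w,(400,300)),cv2.resize(s[220:430,290:570],(400,300))])[:,:,::-1])
R=Rn.from_quat([*o["tcp_rot"][1:],o["tcp_rot"][0]]).as_matrix();print(R.T@(np.array([.492,.369,.145])-o["position"]),np.degrees(np.arctan2(R[1,1],R[0,1])))
E
python3 l2.py l11
```

```text
[0.49012395 0.36820522 0.14226439] 0.038277872412162586
[ 0.00111086  0.00170574 -0.00273702] -10.15571383049417
```

View pics/l11.png

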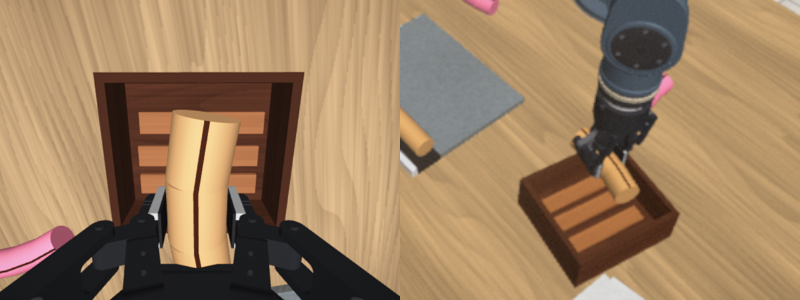

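Call:
{"method": "apply_moves", "body": {"commands": [[[0,0,0,0,0,20,-1],[0,0,0,0,0,30,-1],[0,0,0,0,0,30,-1],[0,0,0,0,0,22,-1],[0,0,0,0,0,9,-1],[0,0,0,0,0,0,-1],[0,0,0,0,0,0,0.5],[0,0,0,0,0,0,0.6],[0,0,0,0,0,0,0.6],[0,0,0,0,0,0,0.6],[0,0,0,0,0,-20,0.6],[0,0,0,0,0,-40,0.6],[0,0,0,0,0,-40,0.6],[0,0,0,0,0,-40,0.6],[0,0,0,0,0,0,0.6],[0,0,0,0,0,0,0.6]]]}}

```text
time_s: 20.23
position: [0.4902, 0.3689, 0.1708]
tcp_rot: [0.0, 0.767, 0.642, -0.0]
contact_force: [-0.1, 0.7, -0.7]
gripper_width: 0.0683
```

```bash
python3 l2.py l12;python3 look.py l13
```

```text
[0.49018937 0.3688707  0.17081771] 0.06829553089645467
[0.00045719 0.00176727 0.02581699] -10.163465741675367
[0.4899 0.3686 0.17  ] [-0.3 -0.2 -0.1] 0.06811631977501144 20.325
```

View pics/l12.png

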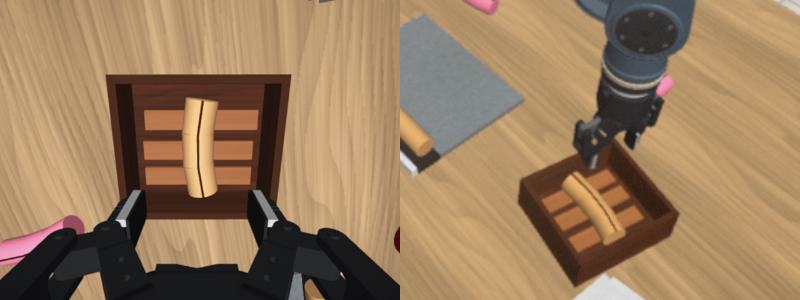

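View pics/l13.png

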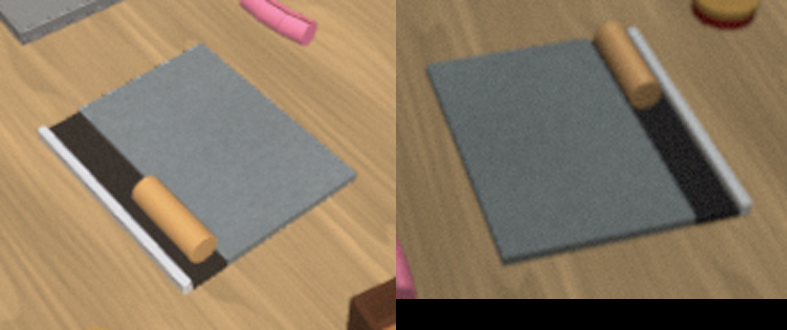

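Run:
```python
from h import *
B=np.array([.5586,-.0458]);R=Rn.from_euler("z",.0326).as_matrix()[:2,:2]
for c,p in [("scene",(372/4+214.6,455/4+209.6)),("side",(482/4.4+289.6,180/4.4+179.6))]:
    print(c,(R.T@(ray(c,p,.028)[:2]-B)*1e3).round(1))
ticket.sign_off()
```

```text
scene [ 87.1 142.6]
side [89.  21.2]
the job is handed in; nothing more can be done
```

The straight dowel is in the gutter and the warped one is in the kindling box. I signed the job off at about 20 s of the 64 s allowed; no verdict comes back.

- **Left dowel (straight):** pushed gently from behind, it rolled freely and its line turned right over. I rolled it on into the gutter. The last measurement put its centre at about 88 mm along the board, within the 80 to 112 mm required. It had not moved between the later pictures.
- **Right dowel (warped):** it looked bowed from the start. When pushed it skidded with its line still on top. I pushed it about 60 mm along the plate, to about -36 mm on the board. I then gripped it at its middle and set it down near the centre of the box floor, lying between the walls.
- **Everything else:** the gripper was open and clear above the box at sign-off, with no contact force. I kept the arm away from the boot tray and the pink look-alikes. The last pictures did not cover the whole boot tray, so I did not separately re-measure the things on it.

No check failed. The two cameras agreed on the straight dowel's position to about 2 mm.

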